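# Bring the clear box of a party caddy's carousel to its window and hold it

### The job

Slide the blue caddy's lid fully open to its stop, then grip the square knob of the carousel under it and turn the carousel until its one square holder, the clear cube box, stands in the middle of the caddy's front window, on the side facing the robot. Finish still gripping the knob and holding the carousel still there, with the lid left fully open; do not let go. Leave the kazoos and the other things on the table where they are.

Things in the scene. Friction and masses are not known exactly. Their poses are not given: they have to be found in the camera images.
- caddy: blue plastic caddy, fixed to the table, 176 (x) x 344 (y) mm, walls up to 106 mm high. Origin: centre of its underside. Its x axis points away from its front (the front, -x, is the side towards the robot); y runs along its length; z up. Its -y half is an open bay 164 x 164 mm inside, with the carousel on a vertical axis at (0, -86 mm) in the caddy frame; its +y half is closed, with drawer fronts. It stands at a different place and yaw each time
- front_window (a point): centre, 40 mm above the table, of the front window: a 58 mm wide slot, open at the top, in the middle of the bay's front wall, with a 28 mm deep ledge jutting out in front of it. Same axes as the caddy; it lies 86 mm in front (-x) of the carousel's axis
- lid (a joint): how far the sliding lid is open, m: 0 = over the bay (closed), 0.166 = fully open at its end stop over the closed half; it slides along the caddy's +y axis with about 2 N of friction plus 4 N per m/s, and stays where it is left. The lid is a blue plate 178 (x) x 168 (y) x 6 mm, top 114 mm above the table
- lid_handle (a point): point on the lid's handle 136 mm above the table, 14 mm under the handle's top (150 mm). The handle is an upright grey fin in the middle of the lid, 50 mm long along the caddy's x, 12 mm thick along its y (the sliding direction), 36 mm tall (114 to 150 mm). Moves with the lid; its axes are the caddy's
- carousel (a joint): angle of the carousel, rad, growing counter-clockwise seen from above; at 0 (or any whole turn, 6.283) the clear square box is in the middle of the front window. It turns freely both ways past a whole turn, with about 0.04 N m of friction, and stays where it is left. White disc 156 mm across, its top 16 mm above the table, carrying four holders a quarter turn apart, 52 mm from the axis: one clear square box and three round white cups, 42 mm across, 60 mm high above the table
- knob (a point): centre (half-way up) of the square grey knob on the carousel's axis, fixed to it, 26 x 26 mm in plan, 35 mm tall, from 69 to 104 mm above the table (this point is at 86.5 mm; the holders below it end 60 mm above the table). Turns with the carousel: its x and y axes are square to its sides, and -x points towards the clear square box. Covered by the lid until that is opened
- cube_box (a point): centre of the clear acrylic cube box on the carousel (42 mm cube with a white rim and a green ball of 32 mm in it, the only square holder), 37 mm above the table, 52 mm from the axis; fixed to the carousel
- kazoo0: bystander, to be left alone: yellow plastic kazoo lying flat, 110 x 23 x 28 mm, beyond the caddy's -y end. Origin: centre of its underside
- kazoo1: bystander, to be left alone: the same kind of kazoo, beyond the caddy's -y end. Origin: centre of its underside
- kazoo2: bystander, to be left alone: the same kind of kazoo, behind the caddy. Origin: centre of its underside
- kazoo3: bystander, to be left alone: the same kind of kazoo, behind the caddy. Origin: centre of its underside
- tin: bystander, to be left alone: small closed steel tin, 64 x 48 x 21 mm, behind the caddy. Origin: centre of its underside
- mug: bystander, to be left alone: white mug, 76 mm across, 90 mm high, beyond the caddy's +y end. Origin: centre of its underside
- cards: bystander, to be left alone: plain cardboard box, 90 x 64 x 20 mm, beyond the caddy's +y end. Origin: centre of its underside

How it is judged:
On the way, in this order (a step that is already met when the one before it is completed fails the run):
1. the lid is slid fully open (within 6 mm of its stop) (value of joint lid above 0.16 m), for 0.2 s.
2. the clear box is in the middle of the front window, with the knob gripped (y of cube_box in the frame of front_window between -0.007 and 0.007 m and x of cube_box in the frame of front_window below 0.06 m and contact force between the fingers and carousel_c0 above 2 N), for 0.3 s.
At the end, for the whole second after the job is handed in: The lid is within 6 mm of its open stop; the clear box is at the front window, its centre within 7 mm sideways of the window's middle; the carousel is still (under 0.05 rad/s) and the fingers press on the knob with more than 2 N (all of step 2 and value of joint lid above 0.16 m and velocity of joint carousel between -0.05 and 0.05 rad/s); the arm keeps its last pose, push and grip.
It fails at once if a bystander (kazoo, tin, mug or card box) is moved by more than 20 mm (distance of any of kazoo0, kazoo1, kazoo2, kazoo3, tin, mug, cards from where it was at the start of the episode above 0.02 m).
It also fails if it takes over 54 s, if anything falls off the work surface, if the arm or the gripper's body presses on something with over 40 N, if the wrist force passes 120 N, or if a joint passes its speed limit or range.

### The arm

A 6-joint arm with a two-finger parallel gripper is mounted at the origin on the work surface. World frame = base frame: x ahead of the robot, y to its left, z up, the work surface at z = 0. Lengths are in m, angles in rad, forces in N, time in s.
With the tool pointing down it reaches from about 0.25 to 0.775 m from the base axis. Payload 4 kg.
Tool frame: the origin (TCP) lies midway between the tips of the shut fingers; the grasp point (between the pads) lies 19 mm behind it (robot.tcp_to_grasp is the distance from the TCP to the grasp point, in m); z points along the fingers, x is the direction in which the jaws open and shut, and the axes are right-handed (so a half turn about z gives the same grasp; the last joint's range is limited). The gripper opens to 94 mm and grips with 3 to 60 N. Pads are 16 mm wide; open, the fingers measure 119 mm over their backs; the gripper's body (75 mm by 177 mm) begins 78 mm behind the grasp point.
Start: joints at [1.07, 0.087, 1.371, -0, 1.684, -0.103], TCP at [0.213, 0.507, 0.206] pointing down, gripper open.
Joint ranges: [-3.1, 3.1], [-0.76, 2.03], [0.27, 2.55], [-1.08, 4.22], [0.17, 2.65], [-2.57, 2.57]. Speed limits (rad/s): [2.79, 2.79, 3.14, 3.14, 3.14, 3.14].

### API

Orientations are given as [roll, pitch, yaw] about the fixed x, y, z axes, in that order (R = Rz(yaw) Ry(pitch) Rx(roll)).
In Python, from bench import get_obs, vision, robot gives the robot as it stands.
- The arm moves only by the tool servo_tool, never from a script. Its argument "targets" is text: rows parted by semicolons, each of 7 numbers parted by spaces: the opening, from 0 (shut) to 1 (fully open), then the shift along the tool's x, y, z as a fraction of full scale, then the turn, a rotation vector about the tool's x, y, z as a fraction of full scale. A call has 1 to 12 rows; each row is the pose to reach, as a shift and turn from the pose commanded when the call began, along the tool's axes at that moment, turning the shorter way round; what a row does not reach only later rows make up. Full scale, the value 1, is 0.25 m for a shift and pi rad for a turn. A row lasts 1/12 s, in which the tool goes at most 41.7 mm and 7.16 degrees, less where a joint would pass 70% of its speed; a pose out of reach is approached as far as the arm can. A call with a number of a shift or a turn outside -1 to 1 is refused whole. A call with a gripper value outside its range is refused whole. The fingers move at their own pace and stop on an object; the grip force is fixed at half the most. Time passes only in rows, so rows that repeat a pose let the fingers close. It gives the time, the measured TCP pose, the force and the opening at its end, in the units of the state.
- get_obs(): the state, without advancing time (a new reading comes with each control period).
- vision.snapshot(name): name is "side" or "top" or "wrist"; returns a dict with "image" (384x512x3 uint8, red, green, blue), "mtx" (3x3 intrinsics, pixels), "world_from_camera" (4x4, takes a point from camera to world coordinates); the wrist camera has in their place "T_tool_cam" (4x4, takes a point from camera to tool coordinates, whose origin is the TCP and whose axes are the tool frame's). Camera axes: x right, y down, z forward; pixel columns grow to the right and rows downward; lengths in m; the calibration is good to about 2 mm. The wrist camera is an equidistant fisheye: a pixel r from the principal point sees the ray r / f radians off the axis. A picture is of the moment at which its call begins: read the wrist's pose just before it. There is no depth.
- robot.close_job(): hands the job in, once; it reports no verdict.
The state is a dict: "time": time; "joint_positions": joint angles; "qvel": joint speeds; "joint_torque": joint torques, N m; "tool_pos": TCP position; "ee_rot": TCP orientation; "wrist_force": force on the tool from outside, world axes, zero at the start; "wrist_torque": the same for the moment, N m; "width": finger opening in m.
Only numpy, scipy, OpenCV 4.12 (cv2) and the standard library are available. Lean on these libraries where they do the work, as an engineer would, in place of code of your own. Each camera call takes 0.05 s, during which the arm holds its last target.

## Working session

There is one attempt and no reset: what is moved stays moved. The work goes in short steps, Python scripts to look and compute and a tool call to move; the robot and the scene stay as the last step left them, time stands still between calls to the robot, and variables do not carry over. Pictures are saved under pics/ and viewed, and the job is handed in when it is done.

Besides the shell and the picture viewer there is one more tool, called as a command line: name --argument value ..., lists and objects as JSON in quotes. servo_tool: Moves the arm, as the interface text tells. Its arguments: {"type":"object","properties":{"targets":{"type":"string"}},"required":["targets"]}

```bash
ls; mkdir -p pics; python3 - <<'E'
from bench import get_obs, vision, robot
import cv2
o=get_obs();print(o)
for n in("top","side","wrist"):
    s=vision.snapshot(n);cv2.imwrite(f"pics/{n}0.png",s["image"][:,:,::-1]);print(n,s["mtx"],s.get("world_from_camera",s.get("T_tool_cam")))
E
```

```text
pics
{'time': 0.0, 'joint_positions': array([ 1.06987212e+00,  8.79619409e-02,  1.37222484e+00,  2.86254520e-06,
        1.68360320e+00, -1.03075345e-01]), 'qvel': array([-1.16844157e-03, -1.37510722e-03, -4.59958280e-05, -4.60093225e-04,
       -8.61107599e-04,  1.32304418e-04]), 'joint_torque': array([ 9.70093861e-04, -3.40186965e+01, -3.02430511e+01,  7.19249994e-02,
        3.27956211e-02, -1.54893560e-04]), 'tool_pos': array([0.21281903, 0.50656903, 0.20431531]), 'ee_rot': array([-3.14136373e+00,  2.18537289e-03,  1.17294803e+00]), 'wrist_force': array([0.27533196, 0.39644383, 0.02302654]), 'wrist_torque': array([ 0.02265889, -0.0159903 , -0.02286072]), 'width': 0.09375872220489562}
top [[462.57325059   0.         251.1858297 ]
 [  0.         462.57325059 192.23801193]
 [  0.           0.           1.        ]] [[-0.0047682  -0.99712273  0.07565393  0.52437065]
 [-0.99987966  0.00587087  0.0143594   0.05134431]
 [-0.01476224 -0.07557636 -0.99703074  1.21385799]
 [ 0.          0.          0.          1.        ]]
side [[352.43787481   0.         260.94226478]
 [  0.         352.43787481 189.17572021]
 [  0.           0.           1.        ]] [[ 0.99724013 -0.04204063  0.06119402  0.55613699]
 [-0.07418035 -0.53017156  0.84463921 -0.64922182]
 [-0.00306583 -0.84684751 -0.53182694  0.55674505]
 [ 0.          0.          0.          1.        ]]
wrist [[297.31863964   0.         257.22586509]
 [  0.         297.31863964 187.0999857 ]
 [  0.           0.           1.        ]] [[ 9.99999066e-01  7.21159805e-04  1.16067338e-03 -3.63207178e-04]
 [-9.97805886e-04  9.65699368e-01  2.59660808e-01 -7.61289596e-02]
 [-9.33604609e-04 -2.59661723e-01  9.65699186e-01 -1.80741481e-01]
 [ 0.00000000e+00  0.00000000e+00  0.00000000e+00  1.00000000e+00]]
```

View pics/top0.png

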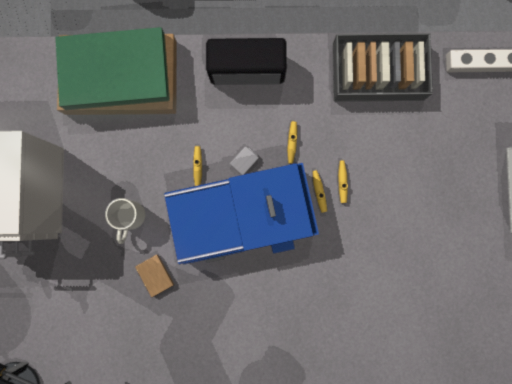

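View pics/side0.png

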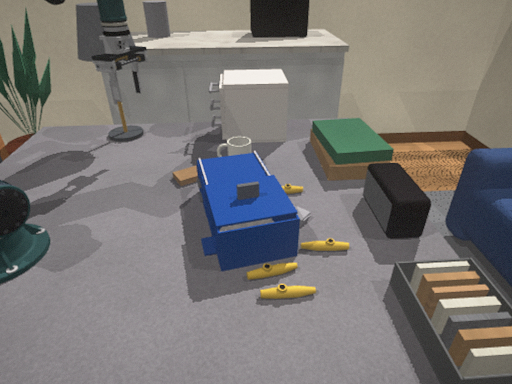

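The top view shows the lid with its handle at (270,206), the front ledge at (281,245), the closed half to the left and the mug and card box at lower left. The side view agrees: the lid is closed. Next I'll measure this.

```bash
cat > h.py <<'E'
import numpy as np,cv2
from bench import get_obs, vision, robot
def cast(s,px,z):
    px=np.asarray(px,float).reshape(-1,2);T=s["world_from_camera"]
    d=np.c_[px,np.ones(len(px))]@np.linalg.inv(s["mtx"]).T@T[:3,:3].T
    t=(z-T[2,3])/d[:,2];return T[:3,3]+d*t[:,None]
def proj(s,P):
    T=np.linalg.inv(s["world_from_camera"]);p=np.asarray(P).reshape(-1,3)@T[:3,:3].T+T[:3,3]
    p=p@s["mtx"].T;return p[:,:2]/p[:,2:]
E
python3 - <<'E'
from h import *
s=vision.snapshot("top");im=s["image"]
hsv=cv2.cvtColor(im,cv2.COLOR_RGB2HSV)
m=cv2.inRange(hsv,(105,120,60),(130,255,255));m[:,400:]=0
c=cv2.imread("pics/top0.png")[150:275,150:330];cv2.imwrite("pics/z.png",cv2.resize(c,None,fx=4.4,fy=4.4,interpolation=cv2.INTER_CUBIC))
# handle: hole in blue around (270,206)
h=cv2.inRange(hsv,(0,0,0),(180,110,255));h[:195]=0;h[218:]=0;h[:,:262]=0;h[:,280:]=0
ys,xs=np.nonzero(h);print(len(xs),xs.mean(),ys.mean(),xs.min(),xs.max(),ys.min(),ys.max())
print(cv2.minAreaRect(np.c_[xs,ys].astype(np.float32)))
print(cast(s,[xs.mean(),ys.mean()],.15))
E
```

```text
132 270.3787878787879 205.57575757575756 266 275 195 216
((270.3634033203125, 205.52926635742188), (22.00055694580078, 5.9366583824157715), 77.90524291992188)
[[0.57406723 0.02265969 0.15      ]]
```

View pics/z.png

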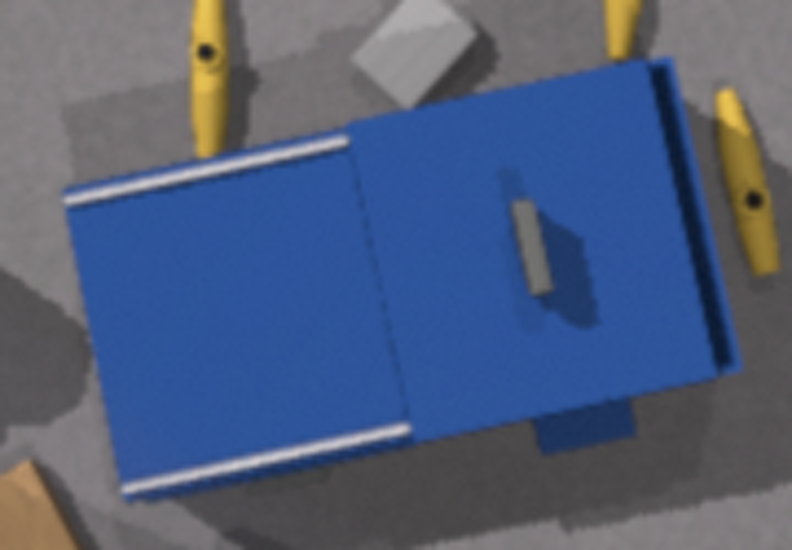

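```bash
python3 - <<'E'
from h import *
s=vision.snapshot("top")
def z(p): return (np.array(p,float)+.5)/4.4-.5+150
L=cast(s,z([(352,125),(413,440),(718,377),(645,62)]),.114);print(L, L.mean(0))
for a,b in((0,1),(3,2),(1,2),(0,3)): 
    d=L[b]-L[a];print(np.hypot(*d[:2]),np.degrees(np.arctan2(d[1],d[0])))
H=cast(s,z([(513,201),(530,198),(552,291),(533,297)]),.15);print(H.mean(0))
R=cast(s,z([(65,200),(348,140),(125,492),(410,428)]),.114)
for a,b in((1,0),(3,2)):
    d=R[b]-R[a];print(np.hypot(*d[:2]),np.degrees(np.arctan2(d[1],d[0]))-90)
E
```

```text
[[ 0.64223099  0.11862747  0.114     ]
 [ 0.47196022  0.08605116  0.114     ]
 [ 0.5049152  -0.07795271  0.114     ]
 [ 0.67565463 -0.04085973  0.114     ]] [0.57369026 0.02146655 0.114     ]
0.17335902742391127 -169.16902215279427
0.1747221788598726 -167.7430063710999
0.16728209977611058 -78.63827372490208
0.16295184448546107 -78.16385255703355
[0.57384048 0.0223405  0.15      ]
0.1571494080523488 11.670100519509177
0.15688934598516996 12.342285662784533
```

```bash
cat >> h.py <<'E'
from scipy.spatial.transform import Rotation as Ro
def delta(p,yaw):
    o=get_obs();R=Ro.from_euler("xyz",o["ee_rot"]);G=Ro.from_euler("xyz",[np.pi,0,yaw])
    d=R.inv().apply(np.asarray(p)-o["tool_pos"])/.25;r=(R.inv()*G).as_rotvec()/np.pi
    print("t",o["time"],"pos",o["tool_pos"].round(4),"rot",o["ee_rot"].round(4),"q",o["joint_positions"].round(2),"w",round(o["width"],4),"F",o["wrist_force"].round(1));print("delta",d.round(4),r.round(4))
E
python3 -c "
from h import *
delta([.574,.0225,.204],1.775)"
```

```text
t 0.25 pos [0.213  0.5068 0.2049] rot [-3.1415e+00  1.0000e-03  1.1730e+00] q [ 1.07  0.09  1.37 -0.    1.68 -0.1 ] w 0.0941 F [ 0.3 -0.1 -0.3]
delta [-1.2265  2.0819  0.0047] [-1.000e-04  3.000e-04 -1.916e-01]
```

servo_tool --targets "1 -0.1 0.17 0 0 0 -0.05;1 -0.2 0.34 0 0 0 -0.08;1 -0.3 0.5 0 0 0 -0.12;1 -0.4 0.68 0 0 0 -0.16;1 -0.5 0.85 0 0 0 -0.19;1 -0.5 0.85 0 0 0 -0.192;1 -0.5 0.85 0 0 0 -0.192;1 -0.5 0.85 0 0 0 -0.192"

```text
time: 0.92
tool_pos: [0.3625, 0.3067, 0.2054]
ee_rot: [3.141, 0.001, 1.771]
wrist_force: [-0.3, 2.0, 0.2]
width: 0.0939
```

```bash
python3 -c "
from h import *
delta([.574,.0225,.204],1.775)"
```

```text
t 0.9167 pos [0.3625 0.3067 0.2054] rot [3.1410e+00 1.2000e-03 1.7706e+00] q [ 0.58 -0.08  1.54 -0.    1.68 -1.19] w 0.0939 F [-0.3  2.   0.2]
delta [-1.2819  0.6036  0.0077] [ 0.0002  0.0004 -0.0014]
```

servo_tool --targets "1 -0.16 0.08 0 0 0 0;1 -0.32 0.16 0 0 0 0;1 -0.48 0.24 0 0 0 0;1 -0.64 0.32 0 0 0 0;1 -0.8 0.38 0 0 0 0;1 -0.9 0.43 0 0 0 0;1 -0.9 0.43 0 0 0 0;1 -0.9 0.43 0 0 0 0"

```text
time: 1.58
tool_pos: [0.5122, 0.1106, 0.2048]
ee_rot: [-3.14, -0.001, 1.773]
wrist_force: [-0.7, 0.5, 0.5]
width: 0.0939
```

```bash
python3 -c "
from h import *
delta([.574,.0225,.204],1.775)
s=vision.snapshot('wrist');cv2.imwrite('pics/w1.png',s['image'][:,:,::-1])"
```

```text
t 1.5833 pos [0.5122 0.1106 0.2048] rot [-3.1402e+00 -1.1000e-03  1.7732e+00] q [ 0.1   0.03  1.43  0.    1.68 -1.67] w 0.0939 F [-0.7  0.5  0.5]
delta [-0.3948  0.1713  0.0025] [-0.0004 -0.0004 -0.0006]
```

View pics/w1.png

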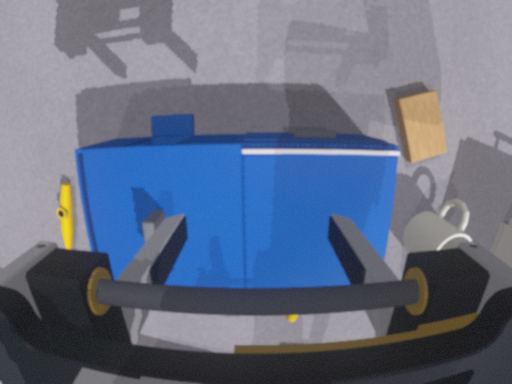

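The wrist view shows the caddy square to the jaws, with the lid's handle at (152,225) by the left finger. Next I'll move over the handle and then down.

servo_tool --targets "1 -0.14 0.06 0 0 0 0;1 -0.28 0.12 0 0 0 0;1 -0.395 0.17 0 0 0 0;1 -0.395 0.17 0 0 0 0;1 -0.395 0.17 0 0 0 0;1 -0.395 0.17 0 0 0 0"

```text
time: 2.13
tool_pos: [0.5727, 0.0254, 0.2055]
ee_rot: [-3.141, -0.001, 1.779]
wrist_force: [0.9, 0.6, 0.4]
width: 0.0938
```

```bash
python3 -c "
from h import *
delta([.574,.0225,.121],1.775)
s=vision.snapshot('wrist');cv2.imwrite('pics/w2.png',s['image'][:,:,::-1])"
```

```text
t 2.1333 pos [0.5727 0.0254 0.2055] rot [-3.1413e+00 -1.3000e-03  1.7785e+00] q [-0.06  0.14  1.31  0.    1.69 -1.83] w 0.0938 F [0.9 0.6 0.4]
delta [-0.0129  0.0027  0.338 ] [-0.0001 -0.0004  0.0011]
```

View pics/w2.png

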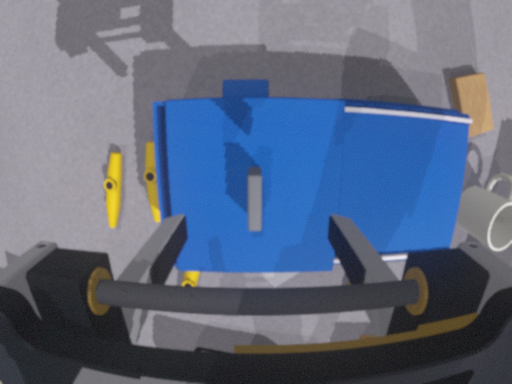

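The handle stands at (255,200), midway between the fingers. I'll go down and close on it.

servo_tool --targets "1 -0.012 0 0.1 0 0 0;1 -0.012 0 0.2 0 0 0;1 -0.012 0 0.28 0 0 0;1 -0.012 0 0.33 0 0 0;1 -0.012 0 0.33 0 0 0;1 -0.012 0 0.33 0 0 0;0 -0.012 0 0.33 0 0 0;0 -0.012 0 0.33 0 0 0;0 -0.012 0 0.33 0 0 0;0 -0.012 0 0.33 0 0 0;0 -0.012 0 0.33 0 0 0;0 -0.012 0 0.33 0 0 0"

```text
time: 3.18
tool_pos: [0.5743, 0.0201, 0.1234]
ee_rot: [3.141, 0.0, 1.776]
wrist_force: [0.3, 0.1, -0.4]
width: 0.0576
```

servo_tool --targets "0 0 0 0 0 0 0;0 0 0 0 0 0 0;0 0 0 0 0 0 0;0 0 0 0 0 0 0"

```text
time: 3.52
tool_pos: [0.574, 0.0202, 0.1229]
ee_rot: [-3.141, -0.0, 1.776]
wrist_force: [-0.2, -0.8, 0.8]
width: 0.0308
```

servo_tool --targets "0 0 0 0 0 0 0;0 0 0 0 0 0 0;0 0 0 0 0 0 0;0 0 0 0 0 0 0;0 0 0 0 0 0 0"

```text
time: 3.93
tool_pos: [0.5739, 0.0207, 0.1229]
ee_rot: [-3.142, -0.001, 1.777]
wrist_force: [-1.1, 2.9, 0.6]
width: 0.0119
```

Gripped: the opening is 12 mm. Now I'll slide the lid.

servo_tool --targets "0 0.06 0 0 0 0 0;0 0.12 0 0 0 0 0;0 0.18 0 0 0 0 0;0 0.24 0 0 0 0 0;0 0.3 0 0 0 0 0;0 0.36 0 0 0 0 0;0 0.42 0 0 0 0 0;0 0.48 0 0 0 0 0;0 0.54 0 0 0 0 0;0 0.59 0 0 0 0 0;0 0.63 0 0 0 0 0;0 0.64 0 0 0 0 0"

```text
time: 4.93
tool_pos: [0.542, 0.1731, 0.1229]
ee_rot: [-3.141, 0.01, 1.775]
wrist_force: [2.1, -16.5, 0.2]
width: 0.012
```

servo_tool --targets "0 0.01 0 0 0 0 0;0 0.02 0 0 0 0 0;0 0.03 0 0 0 0 0;0 0.035 0 0 0 0 0;0 0.035 0 0 0 0 0;0 0.035 0 0 0 0 0"

```text
time: 5.43
tool_pos: [0.5421, 0.1731, 0.1228]
ee_rot: [-3.14, 0.023, 1.769]
wrist_force: [3.5, -28.3, 0.1]
width: 0.012
```

```bash
python3 -c "
from h import *
delta([.5740,.0205,.123],1.775)
s=vision.snapshot('top');cv2.imwrite('pics/t3.png',s['image'][:,:,::-1])"
```

```text
t 5.4333 pos [0.5421 0.1731 0.1228] rot [-3.14    0.0234  1.7693] q [ 0.22  0.16  1.45 -0.02  1.53 -1.54] w 0.012 F [  3.5 -28.3   0.1]
delta [-0.6233  0.0049  0.0139] [-0.0005  0.0075 -0.0018]
```

View pics/t3.png

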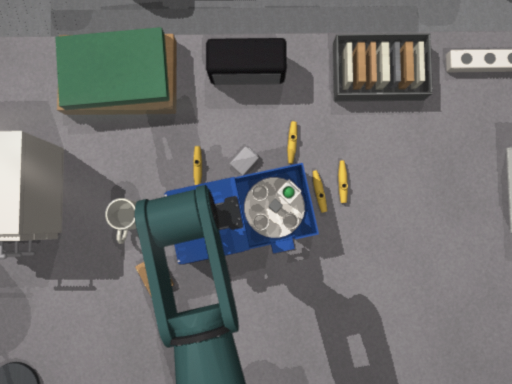

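The lid stopped after 156 mm with 28 N of reaction. The dark gap at the -y end in the first picture suggests it started about 10 mm open, so this is probably the stop. I'll ease off, release, lift and check.

servo_tool --targets "0 -0.03 0 0 0 0 0;0 -0.045 0 0 0 0 0;0 -0.045 0 0 0 0 0;1 -0.045 0 0 0 0 0;1 -0.045 0 0 0 0 0;1 -0.045 0 0 0 0 0;1 -0.045 0 0 0 0 0;1 -0.045 0 0 0 0 0;1 -0.045 0 -0.05 0 0 0;1 -0.045 0 -0.15 0 0 0;1 -0.045 0 -0.25 0 0 0;1 -0.045 0 -0.35 0 0 0"

```text
time: 6.48
tool_pos: [0.5417, 0.1746, 0.2123]
ee_rot: [3.141, -0.0, 1.776]
wrist_force: [0.1, 0.5, 0.0]
width: 0.0682
```

```bash
python3 -c "
from h import *
delta([.5740,.0205,.2],1.775)"
```

```text
t 6.4833 pos [0.5417 0.1746 0.2123] rot [ 3.1413e+00 -2.0000e-04  1.7764e+00] q [ 0.21  0.13  1.31  0.    1.7  -1.56] w 0.0682 F [0.1 0.5 0. ]
delta [-6.297e-01  4.000e-04  4.910e-02] [ 0.0001 -0.0001  0.0005]
```

servo_tool --targets "1 -0.1 -0.1 -0.05 0 0 0;1 -0.2 -0.2 -0.1 0 0 0;1 -0.3 -0.3 -0.15 0 0 0;1 -0.4 -0.4 -0.2 0 0 0;1 -0.4 -0.5 -0.2 0 0 0;1 -0.4 -0.6 -0.2 0 0 0;1 -0.4 -0.6 -0.2 0 0 0;1 -0.4 -0.6 -0.2 0 0 0"

```text
time: 7.15
tool_pos: [0.4153, 0.0458, 0.2622]
ee_rot: [3.138, 0.001, 1.776]
wrist_force: [0.2, 0.7, -0.6]
width: 0.0941
```

```bash
python3 -c "
from h import *
s=vision.snapshot('top');cv2.imwrite('pics/t4.png',s['image'][:,:,::-1])
c=s['image'][150:275,150:330,::-1];cv2.imwrite('pics/z4.png',cv2.resize(c,None,fx=4.4,fy=4.4,interpolation=cv2.INTER_CUBIC))
s=vision.snapshot('wrist');cv2.imwrite('pics/w4.png',s['image'][:,:,::-1])"
```

```text
(no output)
```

View pics/z4.png

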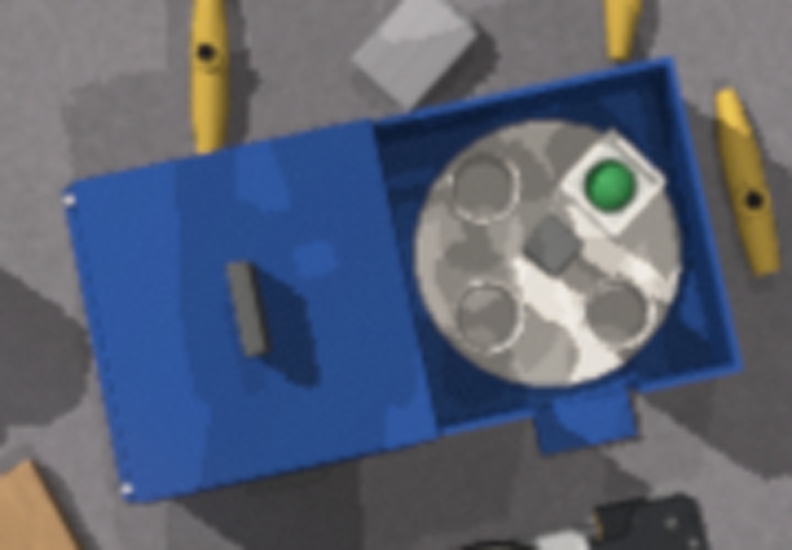

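View pics/w4.png

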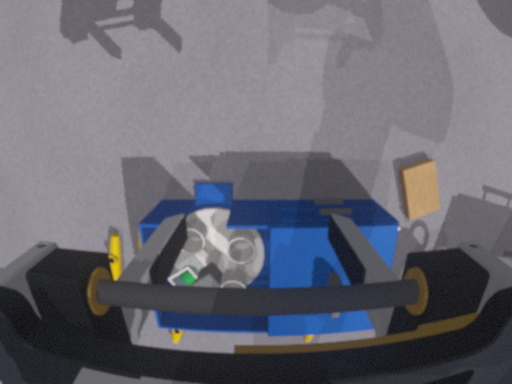

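The zoomed top view shows the lid over the closed half, with its handle top at (247,308). In the bay the knob is at (554,245), the box's green ball at (610,186), and the three cups and the disc are clear.

```bash
python3 - <<'E'
from h import *
s=vision.snapshot("top")
def z(p): return (np.array(p,float)+.5)/4.4-.5+150
w=lambda p,h:cast(s,z(p),h)[0]
K=w((553.5,245),.104);D=w((549,254),.016);
# handle top face corners
H=cast(s,z([(227,263),(248,261),(268,353),(247,356)]),.15).mean(0)
hsv=cv2.cvtColor(s["image"],cv2.COLOR_RGB2HSV)
g=cv2.inRange(hsv,(50,100,40),(80,255,255))[150:275,150:330];ys,xs=np.nonzero(g)
G=cast(s,[xs.mean()+150,ys.mean()+150],.038)[0]
# knob corners (diamond): right,top,left,bottom
C=cast(s,z([(584,241),(549,212),(523,249),(560,277)]),.104)
print("K",K,"D",D,"H",H,"G",G, len(xs)); print(C.mean(0))
for i in range(4):
    d=C[(i+1)%4]-C[i];print(np.hypot(*d[:2]),np.degrees(np.arctan2(d[1],d[0])))
L=cast(s,z([(374,122),(437,437),(718,372),(672,60),(738,370)]),.114);print(L)
for a in (11.7,12,12.3):
  y=np.radians(a);ex=np.array([np.cos(y),np.sin(y)]);ey=np.array([-ex[1],ex[0]])
  for Cn in(K,D):
    d=(H-Cn)[:2];b=(G-Cn)[:2];print(a,"handle rel",d@ex,d@ey,"box ang",np.degrees(np.arctan2(b@ey,b@ex))-180,np.hypot(*b))
E
```

```text
K [0.57682319 0.0093503  0.104     ] D [0.57569737 0.00871283 0.016     ] H [0.54248523 0.17121534 0.15      ] G [ 0.61478076 -0.0261888   0.038     ] 81
[0.57696912 0.00907901 0.104     ]
0.024761127012254407 49.88915998464374
0.024722899574213534 144.5374569594558
0.02524448789274396 -127.50175089687244
0.023620940255615504 -34.13119807225556
[[ 0.64379439  0.10665665  0.114     ]
 [ 0.47350852  0.07315204  0.114     ]
 [ 0.50759011 -0.07799235  0.114     ]
 [ 0.67665037 -0.05553261  0.114     ]
 [ 0.50861138 -0.08873239  0.114     ]]
11.7 handle rel -0.0008003445634667787 0.1654652419103872 box ang -234.8153162945061 0.05199811882756234
11.7 handle rel 0.000431357647909885 0.16586116540506807 box ang -233.4649859928228 0.0523988062909973
12 handle rel 6.603642945834991e-05 0.16546716432897862 box ang -235.1153162945061 0.05199811882756234
12 handle rel 0.001299794798064018 0.16585663324820835 box ang -233.76498599282277 0.0523988062909973
12.3 handle rel 0.0009324156119614101 0.1654645503816748 box ang -235.4153162945061 0.05199811882756234
12.3 handle rel 0.0021681963136871737 0.1658475540479662 box ang -234.06498599282278 0.0523988062909973
```

Handle to knob is 165.5 mm along the caddy's y, so the lid is at its stop. The carousel is at about +126° and the caddy's yaw is about 12°. I'll grip the knob at tool yaw 48° and turn clockwise by 126°.

```bash
python3 -c "
from h import *
delta([.5765,.009,.2],np.radians(48))"
```

```text
t 7.3 pos [0.4162 0.0462 0.2607] rot [ 3.1410e+00 -1.0000e-04  1.7768e+00] q [-0.03 -0.21  1.55  0.    1.81 -1.8 ] w 0.0941 F [ 0.2  0.7 -0.7]
delta [-0.2769  0.5971  0.2431] [ 2.000e-04 -1.000e-04  2.989e-01]
```

servo_tool --targets "1 -0.05 0.1 0 0 0 0.035;1 -0.1 0.2 0 0 0 0.07;1 -0.14 0.3 0 0 0 0.11;1 -0.18 0.4 0 0 0 0.15;1 -0.23 0.5 0 0 0 0.18;1 -0.277 0.597 0 0 0 0.22;1 -0.277 0.597 0.1 0 0 0.26;1 -0.277 0.597 0.2 0 0 0.299;1 -0.277 0.597 0.243 0 0 0.299;1 -0.277 0.597 0.243 0 0 0.299;1 -0.277 0.597 0.243 0 0 0.299;1 -0.277 0.597 0.243 0 0 0.299"

```text
time: 8.3
tool_pos: [0.5765, 0.0088, 0.2013]
ee_rot: [3.14, -0.002, 0.839]
wrist_force: [0.2, 0.0, -0.0]
width: 0.0939
```

```bash
python3 -c "
from h import *
delta([.5765,.009,.071],np.radians(48))
s=vision.snapshot('wrist');cv2.imwrite('pics/w5.png',s['image'][:,:,::-1])"
```

```text
t 8.3 pos [0.5765 0.0088 0.2013] rot [ 3.1397e+00 -1.5000e-03  8.3900e-01] q [-0.08  0.15  1.31  0.    1.68 -0.92] w 0.0939 F [ 0.2  0.  -0. ]
delta [ 0.     -0.0015  0.5212] [ 0.0006 -0.0005  0.0004]
```

View pics/w5.png

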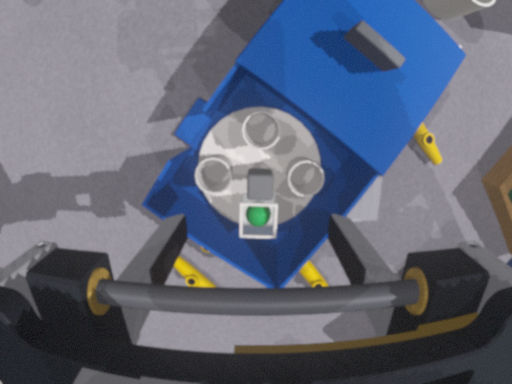

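The knob is at (260,184) and the box at (258,218). Both are square to the jaws and centred, so I'll go down and grip.

servo_tool --targets "1 0 0 0.1 0 0 0;1 0 0 0.2 0 0 0;1 0 0 0.3 0 0 0;1 0 0 0.4 0 0 0;1 0 0 0.48 0 0 0;1 0 0 0.52 0 0 0;1 0 0 0.52 0 0 0;0 0 0 0.52 0 0 0;0 0 0 0.52 0 0 0;0 0 0 0.52 0 0 0;0 0 0 0.52 0 0 0;0 0 0 0.52 0 0 0"

```text
time: 9.35
tool_pos: [0.5765, 0.0085, 0.071]
ee_rot: [3.14, -0.001, 0.837]
wrist_force: [0.0, -0.3, 0.0]
width: 0.0644
```

servo_tool --targets "0 0 0 0 0 0 0;0 0 0 0 0 0 0;0 0 0 0 0 0 0;0 0 0 0 0 0 0;0 0 0 0 0 0 0;0 0 0 0 0 0 0;0 0 0 0 0 0 0"

```text
time: 9.93
tool_pos: [0.5776, 0.0112, 0.0696]
ee_rot: [3.142, -0.007, 0.838]
wrist_force: [6.0, 6.8, -3.4]
width: 0.0258
```

```bash
python3 -c "
from h import *
delta([.5765,.009,.071],np.radians(48-125.7))"
```

```text
t 9.9333 pos [0.5776 0.0112 0.0696] rot [ 3.1416 -0.0066  0.8377] q [-0.08  0.21  1.51  0.01  1.42 -0.92] w 0.0258 F [ 6.   6.8 -3.4]
delta [-0.0094  0.0026 -0.0056] [-0.0023 -0.0012  0.6983]
```

Gripped at 25.8 mm. The 9 N side force says the axis lies about 3 mm further along tool x. I'll take that up and turn.

servo_tool --targets "0 0.006 0 0 0 0 0;0 0.012 0 0 0 0 0;0 0.012 0 0 0 0.02 0;0 0.012 0 0 0 0 0;0 0.012 0 0 0 0 0"

```text
time: 10.35
tool_pos: [0.5776, 0.0112, 0.0697]
ee_rot: [-3.141, 0.001, 0.837]
wrist_force: [-1.0, 0.3, -0.3]
width: 0.0261
```

servo_tool --targets "0 0 0 0 0 0 0.02;0 0 0 0 0 0 0.05;0 0 0 0 0 0 0.08;0 0 0 0 0 0 0.11;0 0 0 0 0 0 0.14;0 0 0 0 0 0 0.17;0 0 0 0 0 0 0.2;0 0 0 0 0 0 0.23;0 0 0 0 0 0 0.26;0 0 0 0 0 0 0.29;0 0 0 0 0 0 0.32;0 0 0 0 0 0 0.34"

```text
time: 11.35
tool_pos: [0.5781, 0.0114, 0.0697]
ee_rot: [-3.14, -0.001, -0.235]
wrist_force: [1.3, 2.6, 0.2]
width: 0.0257
```

```bash
python3 -c "
from h import *
delta([.5776,.0112,.0697],np.radians(48-125.7))
s=vision.snapshot('wrist');cv2.imwrite('pics/w6.png',s['image'][:,:,::-1])"
```

```text
t 11.35 pos [0.5781 0.0114 0.0697] rot [-3.1398e+00 -8.0000e-04 -2.3470e-01] q [-0.08  0.21  1.5   0.    1.43  0.16] w 0.0257 F [1.3 2.6 0.2]
delta [-0.0017  0.0011  0.0002] [-6.00e-04  1.00e-04  3.57e-01]
```

View pics/w6.png

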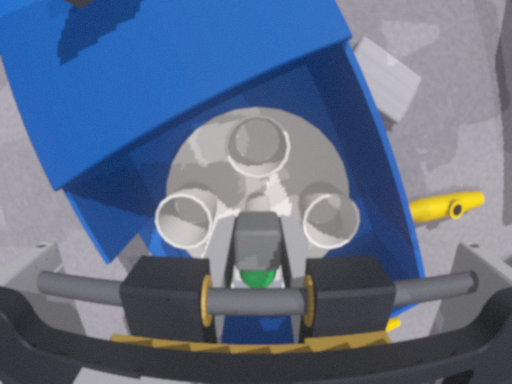

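The knob is held and the box, at (258,275), turns along with the gripper. I'll finish the turn.

servo_tool --targets "0 0 0 0 0 0 0.03;0 0 0 0 0 0 0.06;0 0 0 0 0 0 0.09;0 0 0 0 0 0 0.12;0 0 0 0 0 0 0.15;0 0 0 0 0 0 0.18;0 0 0 0 0 0 0.21;0 0 0 0 0 0 0.24;0 0 0 0 0 0 0.27;0 0 0 0 0 0 0.3;0 0 0 0 0 0 0.33;0 0 0 0 0 0 0.35"

```text
time: 12.4
tool_pos: [0.5784, 0.011, 0.0697]
ee_rot: [-3.14, 0.0, -1.333]
wrist_force: [1.6, 1.8, -1.5]
width: 0.0255
```

servo_tool --targets "0 0 0 0 0 0 0.007;0 0 0 0 0 0 0.007;0 0 0 0 0 0 0.007;0 0 0 0 0 0 0.007"

```text
time: 12.73
tool_pos: [0.5784, 0.011, 0.0698]
ee_rot: [-3.14, 0.0, -1.351]
wrist_force: [4.9, 2.8, -2.2]
width: 0.0257
```

```bash
python3 -c "
from h import *
delta([.5776,.0112,.0697],np.radians(48-125.7))
for n in('wrist','top','side'):
    s=vision.snapshot(n);cv2.imwrite('pics/%s7.png'%n,s['image'][:,:,::-1])
    if n=='top':cv2.imwrite('pics/z7.png',cv2.resize(s['image'][150:275,150:330,::-1],None,fx=4.4,fy=4.4,interpolation=cv2.INTER_CUBIC))
    if n=='side':cv2.imwrite('pics/s7.png',cv2.resize(s['image'][140:270,180:320,::-1],None,fx=4.4,fy=4.4,interpolation=cv2.INTER_CUBIC))
"
```

```text
t 12.7333 pos [0.5784 0.011  0.0698] rot [-3.1399e+00  2.0000e-04 -1.3514e+00] q [-0.08  0.21  1.5   0.    1.43  1.27] w 0.0257 F [ 4.9  2.8 -2.2]
delta [-0.0016  0.0029  0.0002] [-0.0006  0.0001  0.0015]
```

View pics/wrist7.png

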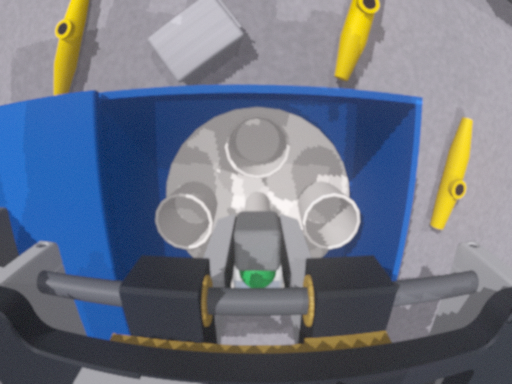

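View pics/z7.png

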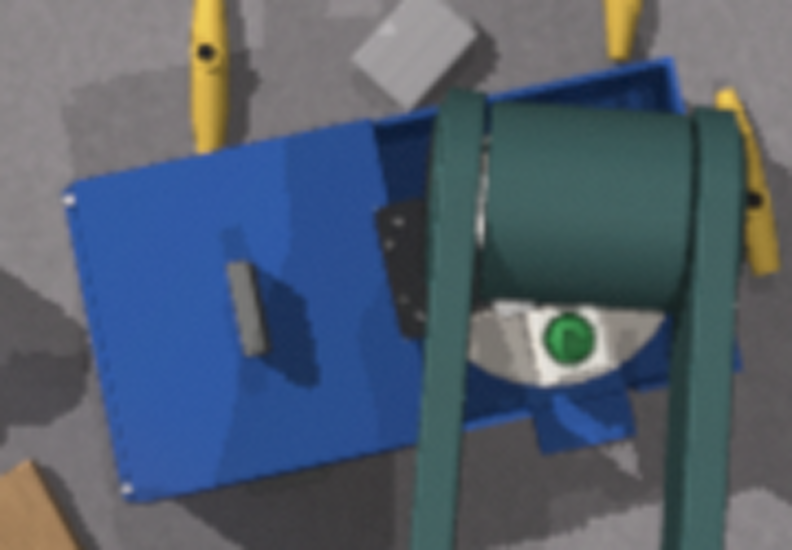

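View pics/s7.png

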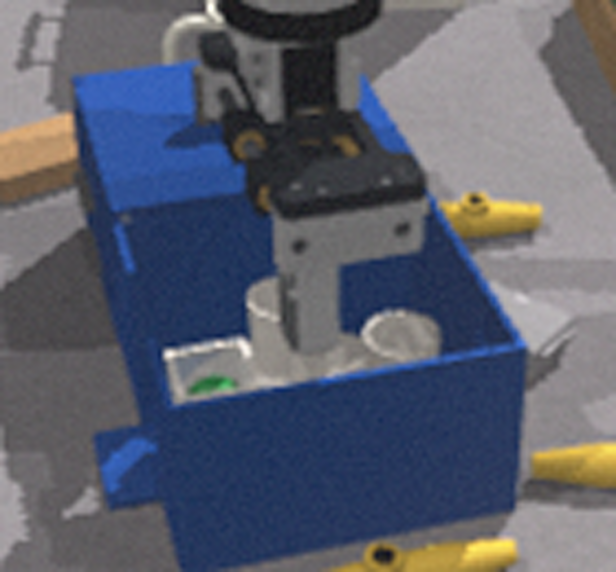

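The wrist and top views show the box facing the window, with the ball at (571,338) in the zoom. I'll check its sideways offset numerically.

```bash
python3 - <<'E'
from h import *
s=vision.snapshot("top")
def z(p): return (np.array(p,float)+.5)/4.4-.5+150
hsv=cv2.cvtColor(s["image"],cv2.COLOR_RGB2HSV)
g=cv2.inRange(hsv,(50,100,40),(80,255,255))[150:275,150:330];g[:50]=0;ys,xs=np.nonzero(g)
G=cast(s,[xs.mean()+150,ys.mean()+150],.038)[0][:2];print(G,len(xs))
Lg=cast(s,z([(543,453),(635,437)]),.01)[:,:2];print(Lg,np.hypot(*(Lg[1]-Lg[0])),np.degrees(np.arctan2(*(Lg[0]-Lg[1])[::-1]))-90)
Lg2=cast(s,z([(543,453),(635,437)]),.03)[:,:2]
for a in (11.3,11.8,12.3):
  y=np.radians(a);ex=np.array([np.cos(y),np.sin(y)]);ey=np.array([-ex[1],ex[0]])
  for n,A in dict(K=[.5769,.0092],D=[.5757,.0087],tool=[.5784,.011],ledge=Lg.mean(0),ledge3=Lg2.mean(0)).items():
    b=G-np.array(A);print(a,n,(b@ex).round(4),(b@ey).round(4))
E
```

```text
[ 0.52632801 -0.00161531] 82
[[ 0.45911226  0.01301924]
 [ 0.46822428 -0.04102949]] 0.05481144335535309 9.569454784137378
11.3 K -0.0517 -0.0007
11.3 D -0.0504 -0.0004
11.3 tool -0.0535 -0.0022
11.3 ledge 0.0639 -0.0001
11.3 ledge3 0.0627 -0.001
11.8 K -0.0517 -0.0002
11.8 D -0.0504 -0.0
11.8 tool -0.0536 -0.0017
11.8 ledge 0.0639 -0.0007
11.8 ledge3 0.0627 -0.0015
12.3 K -0.0517 0.0002
12.3 D -0.0504 0.0004
12.3 tool -0.0536 -0.0012
12.3 ledge 0.0639 -0.0012
12.3 ledge3 0.0626 -0.0021
```

All estimates put the box within about 2 mm of the window's middle, and the lid's handle hasn't moved. I'll hold briefly, then hand in.

servo_tool --targets "0 0 0 0 0 0 0;0 0 0 0 0 0 0;0 0 0 0 0 0 0;0 0 0 0 0 0 0;0 0 0 0 0 0 0;0 0 0 0 0 0 0"

```text
time: 13.43
tool_pos: [0.5784, 0.011, 0.0697]
ee_rot: [-3.14, 0.0, -1.351]
wrist_force: [4.4, 2.3, -3.3]
width: 0.0257
```

```bash
python3 -c "
from h import *
o=get_obs();print(o['time'],o['width'],abs(o['qvel']).max(),o['ee_rot'],o['wrist_force']);print(robot.close_job())"
```

```text
13.4333 0.02568520530610552 0.0018100579853828917 [-3.13989397e+00  1.36732054e-04 -1.35148739e+00] [ 4.44783485  2.31722071 -3.25937311]
the job is handed in; nothing more can be done
None
```

I slid the lid open to its stop, gripped the square knob and turned the carousel about 126° clockwise. The clear box now stands in the front window. I handed the job in at 13.4 s, still gripping the knob; no verdict is reported.

**Last checks:**
- **Lid:** the handle measured 165.5 mm from the knob along the caddy, against 166 mm fully open. It slid only 156 mm before stopping because it started about 10 mm open. The handle had not moved in the last top picture.
- **Box:** its ball measured within about 2 mm of the window's middle, against every reference I used. The references differed from each other by about 2 mm.
- **Grip:** the jaws were closed on the knob at 25.7 mm, and the arm was still. I did not measure the force on the knob itself; the wrist showed a small side load of about 5 N.
- **Bystanders:** the kazoos, tin and cards looked unmoved in the last pictures, and the mug was only partly in view. I did not measure any of them.

During the turn-in I wrote a stray 0.02 tilt in one row by mistake. The next row took it back, and the readings afterwards were normal.

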